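Index the revolving tea caddy and rack the tea tin

TASK

Pull up the red spring plunger of the revolving tea caddy, swing the turntable one hole anticlockwise (seen from above) so that the green tea tin comes out from under the canopy, and let the plunger snap home in that next hole. Then lift the green tin out by its two ends (the caddy's panels cover its broad sides), stand it upright on the worktop and let go, take it again across its narrow 40 mm width, and stand it squarely in the empty bay of the dark wooden rack, beside the blue tin. Leave the turntable locked in its new hole and do not tip the tin or disturb the spice jar, pepper mill, mug and sardine tin.

Things in the scene. Friction and masses are not known exactly. Their poses are not given: they have to be found in the camera images.
- caddy: Revolving tea caddy, fixed: aluminium index plate 292 mm across, top at z 18 mm; on it a light wood turntable 232 mm across, top at 28 mm. Origin on the vertical axis at worktop height, -x = its front (towards the robot), z up. Three dark holes in the plate 130 mm from the axis: at the front (-x), and 60 and 120 degrees anticlockwise (seen from above) from there.
- caddy_axis (a point): Point on the axis at the turntable's top (28 mm). Over the caddy's +y and rear part is a fixed clear bluish canopy: a sector of 140 mm radius, 124 to 130 mm above the worktop on three thin posts at 130 mm radius, from 38 degrees clockwise of the front round to the rear (+x). Front and -y side are open above.
- turntable (a joint): Turn in rad, 0 at start (plunger in the front hole), grows anticlockwise from above. Holes at 0, 1.047, 2.094; stops at -0.06, 2.16. Locked to 0.015 rad while the plunger is home, else free (0.05 N m). Carries three bays, each between two upright radial panels 51 mm apart, 82 mm high, 49 to 101 mm from the axis.
- plunger (a joint): Lift of the spring plunger in m: 0 = home, pin 12 mm deep in a hole; above 0.012 the pin is clear of the plate; end of travel 0.018. The spring presses down with 6 N at 0 rising to 11 N at 0.018. Let go between holes, the pin rests on the plate at 0.012 and does not lock.
- plunger_knob (a point): Middle of the plunger's red round knob: 28 mm across, straight-sided from 70 to 96 mm above the worktop when home, this point at 83 mm. 130 mm from the axis, above a dark housing (26 mm across, top at 60 mm) on an arm of the turntable, with which it turns. Pull it straight up, then carry it along the arc about the axis; it may turn in the grip.
- tea_tin: Green tea tin, brass lid, 60 (x) x 40 (y) x 88 mm, about 0.2 kg; origin under its centre. Starts in the caddy's bay 60 degrees clockwise of the plunger, 68 mm from the axis, x along the radius; with the turntable at 1.047 it stands at the front, clear of the canopy. Panels 5 mm off its broad sides end 6 mm below its top: hold it there by its two ends, 60 mm apart.
- tin_rack: Dark wooden rack, fixed: board 70 (x) x 166 (y) x 8 mm, three upright panels (6 mm thick, 56 mm in x, top 90 mm above the worktop) making two bays along y, each 71 mm wide, open to -x and +x but for lips 6 mm high at x = +-29 to 35 mm. Origin under its centre, z up. A blue tin of the same kind is fixed in the +y bay; the -y bay is empty.
- rack_bay (a point): Centre of the floor of the empty bay (8 mm above the worktop), axes as the rack's. The tin must stand with its x along the rack's y, either way round, its ends facing the panels (5 mm free each side): hold it across its 40 mm width, fingers at the bay's open sides.
- salt_shaker: Loose salt shaker, 44 mm across, 90 mm tall, in the caddy's next bay under the canopy; it rides along. Origin under its centre.
- spice_1: Bystander: spice jar with dark cap, 41 mm across, 105 mm tall, on the worktop between rack and caddy; origin under its centre.
- pepper_mill: Bystander: dark wooden pepper mill, 58 mm across, 170 mm tall, right of the caddy; origin under its centre.
- mug_1: Bystander: light blue mug, 96 x 126 x 93 mm, right of the caddy; origin on its underside.
- sardine_tin: Bystander: white and turquoise food tin, 63 x 105 x 28 mm, in front of the caddy; origin under its centre.
Things that resemble listed ones, but are neither listed nor needed, are in the scene too. Leave any purple look-alike of the tea_tin alone.

How it is judged (in metres and radians):
On the way, in this order (a step that is already met when the one before it is completed fails the run):
1. the plunger is pulled clear of its hole (value of joint plunger above 0.0122 m), for 0.05 s.
2. the turntable stands at the next hole, the plunger has snapped home and is let go (value of joint turntable between 1.0172 and 1.0772 rad and value of joint plunger below 0.003 m and contact force between the fingers and caddy below 0.3 N), for 0.2 s.
3. the green tin stands upright on the worktop, away from caddy and rack, and is let go (height (world z) of tea_tin below 0.012 m and angle between tea_tin's own z axis and vertical below 0.1 rad and horizontal distance between tea_tin and rack_bay above 0.08 m and linear speed of tea_tin below 0.03 m/s and contact force between the fingers and tea_tin below 0.1 N), for 0.2 s.
At the end, for the whole second after the job is handed in: The green tin stands upright (0.08 rad), released and still in the rack's empty bay: within 11 mm (rack x) and 9 mm (rack y) of the bay's centre, 4 mm of its floor, its length within 0.3 rad of the rack's; turntable at the second hole (1.047 +- 0.03 rad), plunger home (under 3 mm) (x of tea_tin in the frame of rack_bay between -0.011 and 0.011 m and y of tea_tin in the frame of rack_bay between -0.009 and 0.009 m and z of tea_tin in the frame of rack_bay between -0.004 and 0.004 m and angle between tea_tin's own z axis and vertical below 0.08 rad and angle between the x axis of tea_tin and the y axis of tin_rack, either way round below 0.3 rad and linear speed of tea_tin below 0.03 m/s and contact force between the fingers and tea_tin below 0.1 N and value of joint turntable between 1.0172 and 1.0772 rad and value of joint plunger below 0.003 m); the robot touches nothing.
It fails at once if a bystander (spice jar, pepper mill, mug, sardine tin) is moved by more than 30 mm (distance of any of spice_1, pepper_mill, mug_1, sardine_tin from where it was at the start of the episode above 0.03 m).
It fails at once if the green tin is tipped by more than 0.6 rad (angle between tea_tin's own z axis and vertical above 0.6 rad).
It also fails if it takes over 72 s, if anything falls off the work surface, if the arm or the gripper's body presses on something with over 40 N, if the wrist force passes 120 N, or if a joint passes its speed limit or range.

ROBOT

A 6-joint arm with a two-finger parallel gripper is mounted at the origin on a cart in front of the work surface, level with it; the furniture and walls round the work are solid. World frame = base frame: x ahead of the robot, y to its left, z up, the work surface at z = 0. Lengths are in m, angles in degrees, forces in N, time in s.
With the tool pointing down it reaches from about 0.375 to 0.9 m from the base axis. Payload 3.1 kg.
Tool frame: the origin (TCP) lies at the very end of the fingers, on their centre line; the grasp point (between the pads) lies 19 mm behind it; z points along the fingers, y is the line along which they close (so a half turn about z gives the same grasp; the last joint's range is limited). The gripper opens to 87 mm and grips with 3 to 60 N. Pads are 19 mm wide; open, the fingers measure 117 mm over their backs; the gripper's body (75 mm by 190 mm) begins 51 mm behind the grasp point.
Start: joints at [63.054, 30.224, 82.088, -0, 67.689, -10.227], TCP at [0.18, 0.599, 0.223] pointing down, gripper open.
Joint ranges: [-176.69, 176.69], [-43.24, 126.21], [12.49, 139.97], [-82, 262], [0, 151.66], [-163.58, 163.58]. Speed limits (degrees/s): [159.86, 159.86, 180, 180, 180, 180].

INTERFACE

Orientations are given as a 3x3 rotation matrix whose columns are the frame's x, y, z axes.
In Python, from rig import bot, imaging gives the robot as it stands.
- The arm moves only by the tool drive_tool, never from a script. Its argument "deltas" is text: rows parted by semicolons, each of 5 numbers parted by spaces: the finger opening in mm, from 0 to 87, then the shift along the world's x, y, z in mm, then the turn about the world's z in rad. In form: jaw dx dy dz twist; .... A call has 1 to 12 rows; each row is the pose to reach, as a shift and turn from the pose commanded when the call began; what a row does not reach only later rows make up. A row lasts 1/10 s, in which the tool goes at most 50 mm and 8.59 degrees, less where a joint would pass 70% of its speed; a pose out of reach is approached as far as the arm can. A call with a gripper value outside its range is refused whole. The fingers move at their own pace and stop on an object; the grip force is fixed at half the most. Time passes only in rows, so rows that repeat a pose let the fingers close. It gives the time, the measured TCP pose, the force, the opening and the grip force at its end, in the units of the state.
- bot.read_state(): the state, without advancing time (a new reading comes with each control period).
- imaging.capture(name): name is "scene" or "top"; returns the picture (420x560x3 uint8, red, green, blue); there is no depth.
- imaging.camera_model(name): a dict with "fx", "fy", "cx", "cy" (pixels), "dist" ([k1, k2, p1, p2, k3] as OpenCV has them; the pictures are not rectified), "T" (4x4, takes a point from camera to world coordinates). Camera axes: x right, y down, z forward; pixel columns grow to the right and rows downward; lengths in m; the calibration is good to about 2 mm. A picture is of the moment at which its call begins. camera_model takes no time and is no camera call.
- bot.hand_in(): hands the job in; it is judged then, once.
The state is a dict: "time_s": time; "joint_positions": joint angles; "qvel": joint speeds; "tau": joint torques, N m; "position": TCP position; "tcp_rot": TCP orientation; "force": force on the tool from outside, world axes, zero at the start; "moment": the same for the moment, N m; "opening": opening from 0.0 (shut) to 1.0 (fully open); "grasp_force": force on a finger pad.
Only numpy, scipy, OpenCV 4.12 (cv2) and the standard library are available. Lean on these libraries where they do the work, as an engineer would, in place of code of your own. Each camera call takes 0.05 s, during which the arm holds its last target. There are 200 camera calls.

## Working session

There is one attempt and no reset: what is moved stays moved. The work goes in short steps, Python scripts to look and compute and a tool call to move; the robot and the scene stay as the last step left them, time stands still between calls to the robot, and variables do not carry over. Pictures are saved under pics/ and viewed, at most 13 in all, crops included, and the job is handed in when it is done.

Besides the shell and the picture viewer there is one more tool, called after ">>>" as a command line: name --argument value ..., lists and objects as JSON in quotes. drive_tool: Moves the arm, as the interface text tells. Its arguments: {"type":"object","properties":{"deltas":{"type":"string"}},"required":["deltas"]}

```bash
mkdir -p pics
cat > h.py <<'E'
import numpy as np, cv2
from rig import bot, imaging
def cap(n,f=None):
    im=imaging.capture(n)
    if f: cv2.imwrite('pics/'+f,im[:,:,::-1])
    return im
def ray(n,uv,z):
    m=imaging.camera_model(n);K=np.array([[m['fx'],0,m['cx']],[0,m['fy'],m['cy']],[0,0,1.]])
    p=cv2.undistortPoints(np.array(uv,float).reshape(-1,1,2),K,np.array(m['dist'],float)).reshape(-1,2)
    T=np.array(m['T']);d=np.c_[p,np.ones(len(p))]@T[:3,:3].T;o=T[:3,3]
    return o+d*((z-o[2])/d[:,2])[:,None]
def proj(n,P):
    m=imaging.camera_model(n);K=np.array([[m['fx'],0,m['cx']],[0,m['fy'],m['cy']],[0,0,1.]])
    T=np.linalg.inv(np.array(m['T']))
    return cv2.projectPoints(np.array(P,float).reshape(-1,1,3),cv2.Rodrigues(T[:3,:3])[0],T[:3,3],K,np.array(m['dist'],float))[0].reshape(-1,2)
E
python3 - <<'E'
from h import *
a=cap('top','top0.png');b=cap('scene','scene0.png')
for n in('top','scene'):
    m=imaging.camera_model(n);print(n,np.round(m['T'],3).tolist(),m['fx'])
s=bot.read_state();print(s['position'],s['tcp_rot'],s['time_s'])
E
```

```text
top [[0.323, -0.747, 0.581, -0.545], [-0.946, -0.244, 0.213, -0.599], [-0.017, -0.619, -0.785, 1.538], [0.0, 0.0, 0.0, 1.0]] 462.75403190114116
scene [[0.422, -0.384, 0.821, -0.928], [-0.907, -0.173, 0.385, -0.881], [-0.006, -0.907, -0.421, 0.82], [0.0, 0.0, 0.0, 1.0]] 463.15037478345755
[0.17946317 0.59797656 0.22164933] [[-9.57718285e-01  2.87706170e-01 -9.20271255e-04]
 [ 2.87707411e-01  9.57716669e-01 -1.79631016e-03]
 [ 3.64549605e-04 -1.98512795e-03 -9.99997963e-01]] 0.1
```

View pics/top0.png

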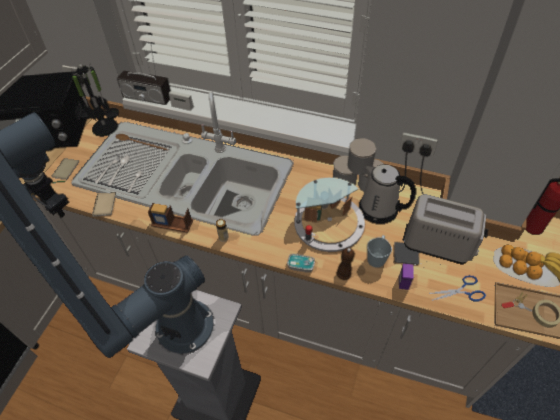

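View pics/scene0.png

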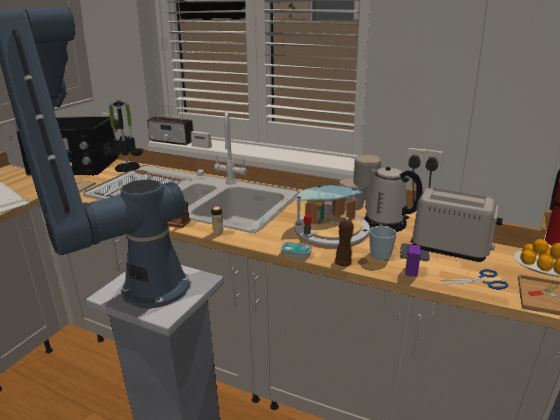

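Top view: caddy at about (330,218), red knob (309,231), rack (170,217), spice jar (222,231), sardine tin (301,263), mill (346,263). The scene view agrees with this. I'll zoom in next.

Run:
```python
from h import *
a=cv2.imread('pics/top0.png');b=cv2.imread('pics/scene0.png')
def crop(i,x,y,w,h,W,H): return cv2.resize(i[y:y+h,x:x+w],(W,H),interpolation=cv2.INTER_CUBIC)
t=np.hstack([crop(a,285,172,90,80,450,400),crop(a,145,197,60,40,350,233) if 0 else np.vstack([crop(a,145,195,50,40,350,280),crop(b,160,195,35,12,350,120)])])
cv2.imwrite('pics/c0.png',t)
hsv=cv2.cvtColor(a,cv2.COLOR_BGR2HSV)
# red knob
def cen(i,lo,hi,box):
    x,y,w,h=box;v=cv2.cvtColor(i,cv2.COLOR_BGR2HSV)[y:y+h,x:x+w]
    m=cv2.inRange(v,lo,hi)
    ys,xs=np.nonzero(m);return xs.mean()+x,ys.mean()+y,len(xs),xs.min()+x,xs.max()+x,ys.min()+y,ys.max()+y
r=cen(a,(170,120,60),(180,255,255),(295,215,30,35));print('knob top',r,ray('top',r[:2],.083))
r=cen(b,(170,120,60),(180,255,255),(295,205,30,35));print('knob scene',r,ray('scene',r[:2],.083))
```

```text
knob top (np.float64(307.6666666666667), np.float64(233.0), 3, np.int64(307), np.int64(309), np.int64(232), np.int64(234)) [[ 0.47624852 -0.31584125  0.083     ]]<stdin>:11: RuntimeWarning: Mean of empty slice.
  ret = ret.dtype.type(ret / rcount)
Traceback (most recent call last):
ValueError: zero-size array to reduction operation minimum which has no identity
```

View pics/c0.png

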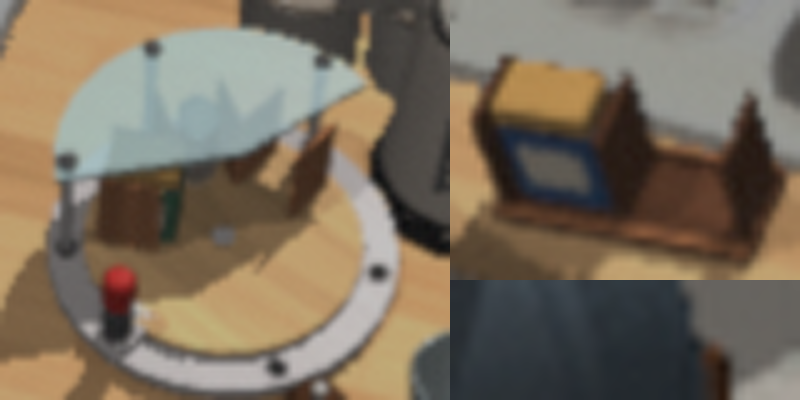

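```bash
cat >> h.py <<'E'
def blobs(im,lo,hi,box,amin=4):
    x,y,w,h=box;k=4
    c=cv2.resize(np.ascontiguousarray(im[y:y+h,x:x+w]),None,fx=k,fy=k,interpolation=cv2.INTER_CUBIC)
    m=cv2.inRange(cv2.cvtColor(c,cv2.COLOR_RGB2HSV),lo,hi)
    n,l,s,ce=cv2.connectedComponentsWithStats(m)
    f=lambda v:(v+.5)/k-.5
    return [(np.array([f(ce[i][0])+x,f(ce[i][1])+y]),s[i][4]/k/k,[round(float(v),1) for v in(f(s[i][0])+x,f(s[i][1])+y,s[i][2]/k,s[i][3]/k)]) for i in range(1,n) if s[i][4]/k/k>=amin]
E
python3 - <<'E'
from h import *
a=cv2.imread('pics/top0.png')[:,:,::-1];b=cv2.imread('pics/scene0.png')[:,:,::-1]
for n,i,kb,hb in(('top',a,(298,218,20,25),(290,200,80,52)),('scene',b,(298,205,20,30),(290,205,85,45))):
    for r in blobs(i,(0,150,60),(6,255,255),kb)+blobs(i,(172,150,60),(180,255,255),kb): print(n,'knob',r,ray(n,r[0],.09))
    for r in blobs(i,(0,0,0),(180,255,75),hb,2): print(n,'dark',np.round(r[0],1),r[1:],np.round(ray(n,r[0],.018)[0,:2],4))
for r in blobs(a,(14,110,130),(26,255,255),(149,202,24,14)): print('brass',r,ray('top',r[0],.096))
# plate: circle from silhouette
E
```

```text
top knob (array([308.37144886, 228.8931108 ]), np.float64(44.0), [305.4, 224.9, 6.5, 9.2]) [[ 0.49105955 -0.31397635  0.09      ]]
top dark [346.2 207.1] (np.float64(63.5), [342.1, 199.6, 8.2, 15.2]) [ 0.7023 -0.4181]
top dark [364.  209.4] (np.float64(112.1875), [358.9, 199.6, 10.8, 21.2]) [ 0.7136 -0.4928]
top dark [333.6 204.4] (np.float64(36.875), [328.9, 200.1, 10.2, 8.0]) [ 0.6999 -0.3636]
top dark [297.7 203.9] (np.float64(2.625), [296.9, 203.1, 2.0, 1.8]) [ 0.6551 -0.2178]
top dark [313.9 213.4] (np.float64(211.3125), [304.1, 204.1, 24.5, 16.8]) [ 0.6273 -0.2981]
top dark [297.9 221. ] (np.float64(13.5625), [295.9, 218.9, 4.5, 4.2]) [ 0.568  -0.2467]
top dark [360.1 226. ] (np.float64(3.125), [359.1, 225.1, 2.2, 2.0]) [ 0.6224 -0.4971]
top dark [307.8 235.6] (np.float64(43.875), [304.9, 230.9, 5.8, 9.5]) [ 0.5096 -0.3074]
top dark [369.1 245. ] (np.float64(3.9375), [368.6, 242.9, 1.0, 5.0]) [ 0.5414 -0.5529]
top dark [339.9 245.1] (np.float64(4.1875), [338.9, 244.1, 2.2, 2.2]) [ 0.505  -0.4425]
top dark [344.1 250.2] (np.float64(16.6875), [340.9, 248.1, 7.8, 3.5]) [ 0.4866 -0
[... 389 characters left out ...]
0, 4.5]) [ 0.8245 -0.4156]
scene dark [369.2 218.8] (np.float64(86.0625), [364.1, 204.6, 10.5, 23.2]) [ 0.7258 -0.4854]
scene dark [344.8 235.3] (np.float64(354.125), [336.6, 219.4, 16.2, 30.2]) [ 0.5498 -0.4405]
scene dark [298.3 223.7] (np.float64(8.9375), [295.9, 222.4, 5.0, 2.5]) [ 0.5688 -0.2436]
scene dark [306.7 229.3] (np.float64(61.0625), [303.1, 224.1, 7.2, 11.8]) [ 0.5372 -0.292 ]
scene dark [364.5 229.9] (np.float64(3.4375), [363.1, 229.4, 3.2, 1.2]) [ 0.6232 -0.4953]
scene dark [370.2 237.4] (np.float64(4.5), [369.9, 233.9, 1.0, 8.0]) [ 0.5725 -0.5315]
brass (array([158.51636808, 207.6997557 ]), np.float64(95.9375), [150.9, 203.4, 15.5, 8.8]) [[0.39912316 0.29527055 0.096     ]]
```

Run:
```python
from h import *
a=cv2.imread('pics/top0.png')[:,:,::-1];b=cv2.imread('pics/scene0.png')[:,:,::-1]
for n,i,bx in(('top',a,(328,238,30,46)),('scene',b,(328,212,30,60))):
    for r in blobs(i,(0,0,0),(180,255,85),bx,20):
        x,y,w,h=r[2];print(n,np.round(r[0],1),r[1],r[2],'top',ray(n,[x+w/2,y],.17)[0,:2],'bot',ray(n,[x+w/2,y+h],0)[0,:2])
C=np.array([.6112,-.3677]);print(proj('top',[[.44,-.46,.17],[.44,-.46,0]]))
t=cv2.resize(a[240:290,285:395],(770,350),interpolation=cv2.INTER_CUBIC)
cv2.imwrite('pics/c1.png',np.ascontiguousarray(t[:,:,::-1]))
# sardine
for r in blobs(a,(80,80,80),(98,255,255),(285,252,34,20),10): print('sard',r,ray('top',r[0],.028))
```

```text
top [344.6 264. ] 379.125 [327.6, 247.4, 26.2, 32.8] top [ 0.39117617 -0.46347506] bot [ 0.36108271 -0.48517132]
scene [331.4 213.5] 26.6875 [327.6, 211.6, 7.5, 4.8] top [ 0.41468214 -0.42931567] bot [ 0.72107501 -0.32701381]
scene [344.4 240.5] 699.5625 [334.4, 211.6, 19.8, 55.0] top [ 0.43251952 -0.46896434] bot [ 0.36568268 -0.49998718]
[[343.19095596 236.56529332]
 [339.62139181 261.82413214]]
sard (array([300.38270416, 261.45444915]), np.float64(162.25), [288.6, 255.4, 24.2, 12.8]) [[ 0.37661804 -0.31854065  0.028     ]]
```

View pics/c1.png

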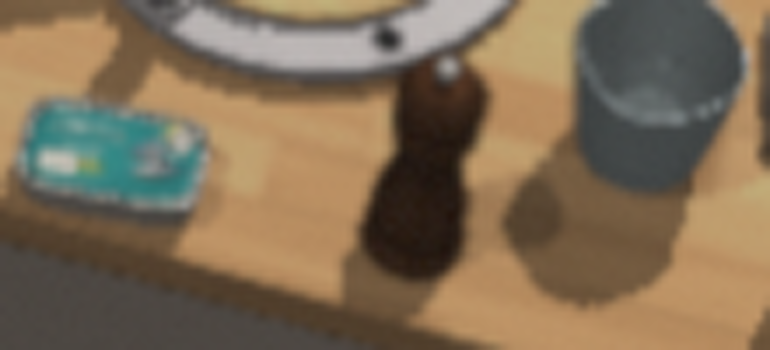

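>>> drive_tool --deltas "60 220 -449 0 -1.4; 60 220 -449 0 -1.4; 60 220 -449 0 -1.4; 60 220 -449 0 -1.4; 60 220 -449 0 -1.4; 60 220 -449 0 -1.4; 60 220 -449 0 -1.4; 60 220 -449 0 -1.4; 60 220 -449 0 -1.4; 60 220 -449 0 -1.4"

```text
time_s: 1.1
position: [0.4001, 0.1477, 0.2225]
tcp_rot: [[0.124, 0.992, 0.0], [0.992, -0.124, 0.0], [0.0, -0.0, -1.0]]
force: [1.4, 0.3, 0.2]
opening: 0.69
grasp_force: 0.0
```

>>> drive_tool --deltas "60 94 -461 0 -1.185; 60 94 -461 0 -1.185; 60 94 -461 0 -1.185; 60 94 -461 0 -1.185; 60 94 -461 0 -1.185; 60 94 -461 0 -1.185; 60 94 -461 0 -1.185; 60 94 -461 0 -1.185; 60 94 -461 0 -1.185; 60 94 -461 0 -1.185; 60 94 -461 -70 -1.185; 60 94 -461 -70 -1.185"

```text
time_s: 2.3
position: [0.4919, -0.3112, 0.1492]
tcp_rot: [[0.966, 0.26, -0.004], [0.26, -0.966, 0.004], [-0.003, -0.005, -1.0]]
force: [-0.3, 0.7, 0.0]
opening: 0.688
grasp_force: 0.0
```

Run:
```python
from h import *
a=cap('top','top1.png');b=cap('scene','scene1.png')
s=bot.read_state();print(s['position'],s['joint_positions'])
c=lambda i,x,y,w,h,W,H: cv2.resize(i[y:y+h,x:x+w],(W,H),interpolation=cv2.INTER_CUBIC)
t=np.hstack([c(a,280,165,80,100,320,400),c(b,285,150,60,100,240,400),np.vstack([c(b,155,190,60,45,240,180),c(a,145,190,60,55,240,220)])])
cv2.imwrite('pics/c2.png',t[:,:,::-1])
```

```text
[ 0.49125148 -0.30966076  0.14874425] [-4.32440107e+01  3.24164700e+01  9.21916535e+01 -2.34020254e-03
  5.59163960e+01  3.16243471e+01]
```

View pics/c2.png

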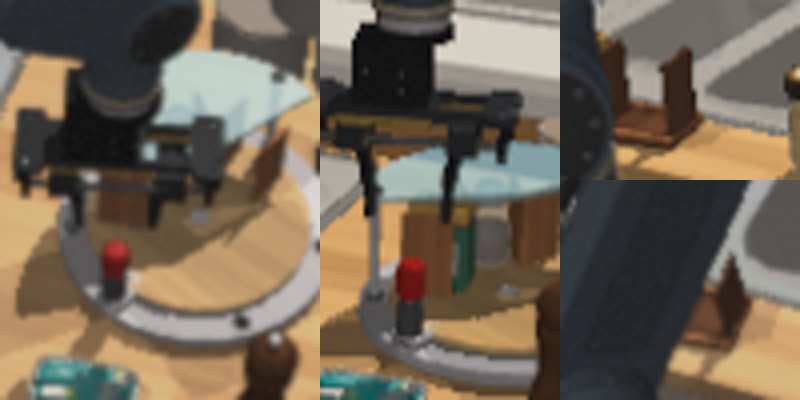

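Run:
```python
from h import *
print(proj('top',[[.494,-.313,.149],[.4938,-.3131,.083],[.494,-.313,.096]]),proj('scene',[[.494,-.313,.149],[.4938,-.3131,.083],[.494,-.313,.096]]))
print(bot.read_state()['position'])
```

```text
[[308.70111314 218.97335611]
 [308.32339062 229.36866826]
 [308.38865088 227.33196985]] [[308.04560973 202.94978152]
 [307.75621249 219.47254992]
 [307.80930789 216.23966676]]
[ 0.49125148 -0.30966076  0.14874425]
```

>>> drive_tool --deltas "60 0 -2 -40 0; 60 0 -2 -79 0; 60 0 -2 -79 0; 22 0 -2 -79 0; 22 0 -2 -79 0; 22 0 -2 -79 0; 22 0 -2 -79 0; 22 0 -2 -79 0; 22 0 -2 -79 0"

```text
time_s: 3.3
position: [0.4938, -0.3131, 0.0746]
tcp_rot: [[0.965, 0.261, 0.0], [0.261, -0.965, 0.0], [0.0, -0.0, -1.0]]
force: [-0.4, 1.3, 5.3]
opening: 0.307
grasp_force: 30.0
```

>>> drive_tool --deltas "22 0 0 8 0; 22 0 0 15 0; 22 0 0 15 0; 22 0 0 15 0"

```text
time_s: 3.7
position: [0.4936, -0.3132, 0.0879]
tcp_rot: [[0.965, 0.262, -0.0], [0.262, -0.965, 0.001], [-0.0, -0.001, -1.0]]
force: [2.2, -0.1, -10.7]
opening: 0.31
grasp_force: 30.0
```

```bash
python3 -c "
from math import *
a=radians(155.1)
print('; '.join(f'22 {130*(cos(a+radians(t))-cos(a)):.1f} {130*(sin(a+radians(t))-sin(a)):.1f} 2 0' for t in range(0,61,6)))"
```

```text
22 0.0 0.0 2 0; 22 -5.1 -12.6 2 0; 22 -8.8 -25.7 2 0; 22 -11.1 -39.1 2 0; 22 -12.1 -52.7 2 0; 22 -11.6 -66.3 2 0; 22 -9.7 -79.8 2 0; 22 -6.3 -93.0 2 0; 22 -1.7 -105.7 2 0; 22 4.3 -118.0 2 0; 22 11.6 -129.5 2 0
```

>>> drive_tool --deltas "22 0 0 2 0; 22 -5.1 -12.6 2 0; 22 -8.8 -25.7 2 0; 22 -11.1 -39.1 2 0; 22 -12.1 -52.7 2 0; 22 -11.6 -66.3 2 0; 22 -9.7 -79.8 2 0; 22 -6.3 -93 2 0; 22 -1.7 -105.7 2 0; 22 4.3 -118 2 0; 22 11.5 -129.5 2 0; 22 11.5 -129.5 2 0"

```text
time_s: 4.9
position: [0.5024, -0.4442, 0.089]
tcp_rot: [[0.965, 0.262, -0.006], [0.262, -0.965, 0.002], [-0.005, -0.003, -1.0]]
force: [-5.9, 0.4, -10.0]
opening: 0.307
grasp_force: 30.0
```

>>> drive_tool --deltas "22 1 0 -6 0; 22 1 0 -12 0; 22 1 0 -17 0; 22 1 0 -17 0; 22 1 0 -17 0"

```text
time_s: 5.4
position: [0.5022, -0.4438, 0.0761]
tcp_rot: [[0.965, 0.263, -0.007], [0.263, -0.965, -0.0], [-0.007, -0.001, -1.0]]
force: [-11.8, 2.4, 5.7]
opening: 0.306
grasp_force: 30.0
```

>>> drive_tool --deltas "60 -3 0 0 0; 60 -3 0 0 0; 60 -3 0 0 0; 60 -3 0 60 0; 60 -3 0 115 0; 60 -3 0 115 0; 60 -3 0 115 0"

```text
time_s: 6.1
position: [0.5055, -0.4452, 0.1931]
tcp_rot: [[0.965, 0.262, 0.007], [0.262, -0.965, -0.008], [0.004, 0.009, -1.0]]
force: [0.6, 0.4, -0.5]
opening: 0.685
grasp_force: 0.0
```

Run:
```python
from h import *
a=cap('top','top2.png');b=cap('scene','scene2.png')
for n,i,kb in(('top',a,(325,225,30,25)),('scene',b,(325,205,40,40))):
    for r in blobs(i,(0,150,60),(6,255,255),kb)+blobs(i,(172,150,60),(180,255,255),kb): print(n,'knob',r)
    print(proj(n,[[.504,-.4425,.083],[.504,-.4425,.096],[.5495,-.3391,.088]]))
c=lambda i,x,y,w,h,W,H: cv2.resize(i[y:y+h,x:x+w],(W,H),interpolation=cv2.INTER_CUBIC)
t=np.hstack([c(a,285,165,100,110,400,440),c(b,285,160,100,110,400,440)])
cv2.imwrite('pics/c3.png',t[:,:,::-1])
s=bot.read_state();print(s['position'],s['force'],s['time_s'])
```

```text
top knob (array([341.71929477, 235.23751981]), np.float64(39.4375), [339.1, 231.1, 5.8, 9.0])
[[341.10803136 235.72685998]
 [341.37296946 233.75094414]
 [318.7806516  219.50077234]]
scene knob (array([340.540625 , 220.6984375]), np.float64(10.0), [338.9, 218.9, 4.0, 4.2])
[[342.29153995 224.77579195]
 [342.46641889 221.51149231]
 [319.85873381 213.60817926]]
[ 0.50312736 -0.44251159  0.18805747] [ 0.17719967 -0.2221759  -0.3636225 ] 6.2
```

View pics/c3.png

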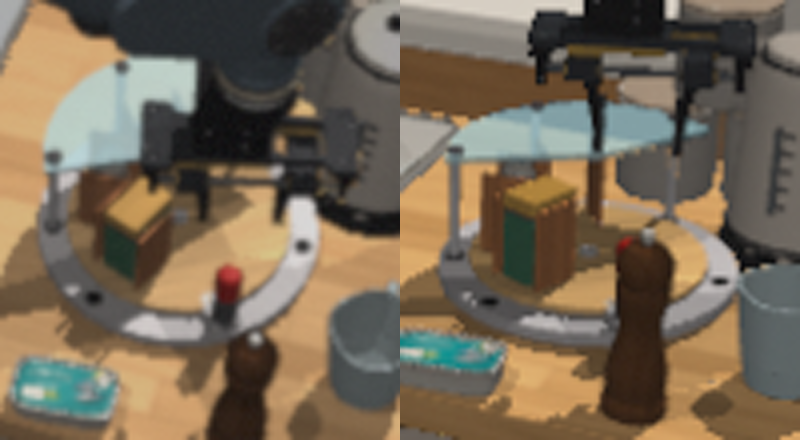

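Run:
```python
from h import *
a=cv2.imread('pics/top2.png')[:,:,::-1];b=cv2.imread('pics/scene2.png')[:,:,::-1]
for n,i,bx in(('top',a,(306,204,28,24)),('scene',b,(306,200,28,18))):
    for r in blobs(i,(12,110,130),(26,255,255),bx,20):
        print(n,np.round(r[0],1),r[1],r[2],ray(n,r[0],.116)[0])
    print(proj(n,[[.5495,-.3391,.116]]))
print(ray('top',[308.2,239.2],.018))
```

```text
top [319.  215.7] 118.75 [311.6, 209.1, 16.0, 13.2] [ 0.54675419 -0.33960029  0.116     ]
[[319.06667297 215.11903186]]
scene [323.4 205.5] 139.0625 [311.4, 199.6, 20.2, 13.2] [ 0.5656542  -0.34617794  0.116     ]
[[320.06231312 206.77350251]]
[[ 0.49312767 -0.31431149  0.018     ]]
```

>>> drive_tool --deltas "74 40 99 0 0.871; 74 40 99 0 0.871; 74 40 99 0 0.871; 74 40 99 0 0.871; 74 40 99 0 0.871; 74 40 99 0 0.871; 74 40 99 0 0.871; 74 40 99 -30 0.871; 74 40 99 -30 0.871; 74 40 99 -30 0.871"

```text
time_s: 7.2
position: [0.5423, -0.3432, 0.1569]
tcp_rot: [[0.423, 0.906, -0.003], [0.906, -0.423, 0.003], [0.001, -0.004, -1.0]]
force: [-0.3, 0.1, 0.3]
opening: 0.849
grasp_force: 0.0
```

Run:
```python
from h import *
a=cap('top','top3.png');b=cap('scene','scene3.png')
c=lambda i,x,y,w,h,W,H: cv2.resize(i[y:y+h,x:x+w],(W,H),interpolation=cv2.INTER_CUBIC)
t=np.hstack([c(a,290,175,60,65,400,433),c(b,290,165,60,65,400,433)])
cv2.imwrite('pics/c4.png',t[:,:,::-1])
s=bot.read_state();print(s['position'],s['force'],s['time_s'])
```

```text
[ 0.54349224 -0.34417428  0.15881025] [-0.43136965 -0.2893322   0.23176869] 7.3
```

View pics/c4.png

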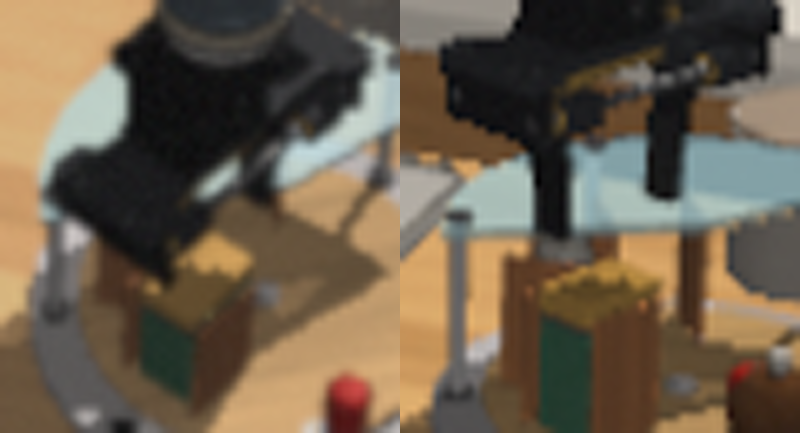

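>>> drive_tool --deltas "74 0 0 -25 0; 74 0 0 -40 0; 74 0 0 -44 0; 74 0 0 -44 0"

```text
time_s: 7.7
position: [0.543, -0.3437, 0.1141]
tcp_rot: [[0.422, 0.907, -0.001], [0.907, -0.422, 0.001], [0.0, -0.001, -1.0]]
force: [0.1, -0.0, 0.6]
opening: 0.849
grasp_force: 0.0
```

Clear below the canopy and tin tops, so I go down and grip.

>>> drive_tool --deltas "74 0 0 -20 0; 74 0 0 -30 0; 74 0 0 -30 0; 50 0 0 -30 0; 50 0 0 -30 0; 50 0 0 -30 0; 50 0 0 -30 0; 50 0 0 -30 0; 50 0 0 -30 0"

```text
time_s: 8.6
position: [0.5442, -0.3449, 0.0856]
tcp_rot: [[0.422, 0.907, 0.002], [0.907, -0.422, -0.002], [-0.001, 0.003, -1.0]]
force: [1.3, -1.0, 4.6]
opening: 0.686
grasp_force: 29.7
```

>>> drive_tool --deltas "50 0 0 20 0; 50 0 0 50 0; 50 0 0 80 0; 50 0 0 110 0; 50 0 0 110 0; 50 0 0 110 0"

```text
time_s: 9.2
position: [0.5425, -0.3432, 0.1939]
tcp_rot: [[0.421, 0.907, -0.001], [0.907, -0.421, 0.001], [0.001, -0.002, -1.0]]
force: [0.2, 0.4, -2.4]
opening: 0.689
grasp_force: 29.8
```

Run:
```python
from h import *
a=cap('top','top4.png');b=cap('scene','scene4.png')
print(bot.read_state()['opening'])
print('sink rim/edge col 262:',ray('top',[[262,232],[262,245],[262,268],[222,238]],0))
a0=cv2.imread('pics/top0.png')[:,:,::-1]
# rack board front edge lower ends (crop c0, z~0) and panel/tin pts
q=lambda x,y:[145+(x-450)/7-.43,195+y/7-.43]
e=ray('top',[q(497,215),q(742,257)],.0);print('edge z0',e,np.degrees(np.arctan2(*(e[1]-e[0])[1::-1])),np.linalg.norm(e[1]-e[0]))
t=ray('top',[q(503,63),q(605,76),q(588,122),q(489,107)],.096);print('lid',t,t.mean(0))
for i in range(4):print(np.linalg.norm(t[i]-t[i-1]),np.degrees(np.arctan2(*(t[i]-t[i-1])[1::-1])))
c=lambda i,x,y,w,h,W,H: cv2.resize(i[y:y+h,x:x+w],(W,H),interpolation=cv2.INTER_CUBIC)
cv2.imwrite('pics/c5.png',np.hstack([c(a,140,190,110,75,440,300),c(b,150,185,80,66,360,300)])[:,:,::-1])
```

```text
0.6831684159848692
sink rim/edge col 262: [[ 0.48075035 -0.11956832  0.        ]
 [ 0.41992808 -0.14247652  0.        ]
 [ 0.31821449 -0.1807494   0.        ]
 [ 0.40098562  0.02556144  0.        ]]
edge z0 [[0.36683825 0.33789286 0.        ]
 [0.38549608 0.18137049 0.        ]] -83.20228472118367 0.1576304777062176
lid [[0.41037809 0.33140485 0.096     ]
 [0.4203896  0.26859708 0.096     ]
 [0.38648834 0.26172115 0.096     ]
 [0.37826949 0.32285249 0.096     ]] [0.39888138 0.29614389 0.096     ]
0.033228075817068194 14.91487875374486
0.06360068571991909 -80.94328491078589
0.034591528881711055 -168.53467617852968
0.06168135630753971 97.65726098605633
```

View pics/c5.png

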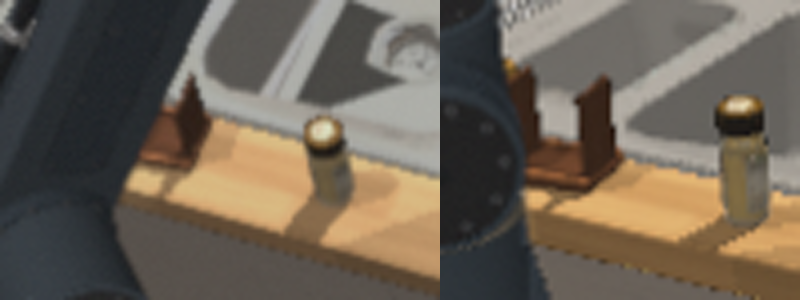

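>>> drive_tool --deltas "50 0 0 30 0; 50 -22 34 30 -0.12; 50 -45 68 30 -0.26; 50 -67 102 30 -0.4; 50 -90 136 30 -0.54; 50 -112 170 30 -0.68; 50 -134 204 30 -0.82; 50 -143 213 20 -0.94; 50 -143 213 -10 -0.995; 50 -143 213 -50 -0.995; 50 -143 213 -80 -0.995; 50 -143 213 -80 -0.995"

```text
time_s: 10.5
position: [0.3966, -0.1287, 0.1108]
tcp_rot: [[0.99, 0.14, -0.01], [0.14, -0.99, 0.007], [-0.009, -0.008, -1.0]]
force: [-0.2, 0.3, -1.1]
opening: 0.691
grasp_force: 29.8
```

Run:
```python
from h import *
a=cap('top','top5.png');b=cap('scene','scene5.png')
s=bot.read_state();print(s['position'],s['opening'],s['time_s'])
a0=cv2.imread('pics/top0.png')[:,:,::-1];b4=cv2.imread('pics/scene5.png')[:,:,::-1]
c=lambda i,x,y,w,h,W,H: cv2.resize(np.ascontiguousarray(i[y:y+h,x:x+w]),(W,H),interpolation=cv2.INTER_LANCZOS4)
cv2.imwrite('pics/c6.png',np.vstack([c(a0,148,198,50,24,800,384),c(b,160,195,40,10,800,200)])[:,:,::-1] if 0 else np.hstack([c(a0,148,196,50,40,500,400),c(b,162,195,30,40,300,400)])[:,:,::-1])
```

```text
[ 0.39939376 -0.13038641  0.11380644] 0.6891534103881557 10.6
```

View pics/c6.png

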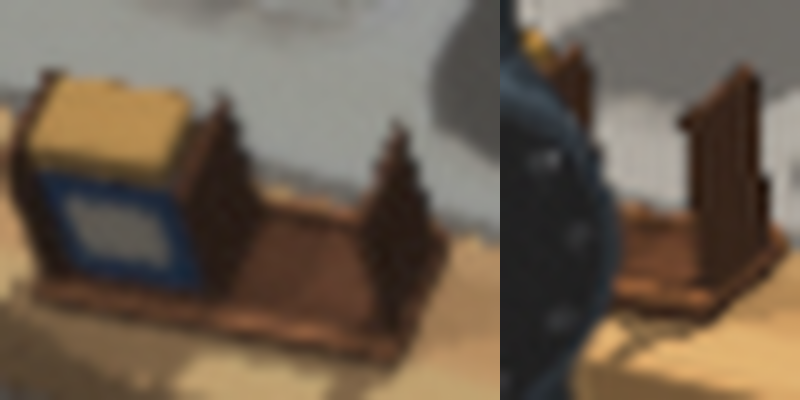

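Run:
```python
from h import *
T=lambda x,y:[148+x/10-.45,196+y/10-.45]
S=lambda x,y:[162+(x-500)/10-.45,195+y/10-.45]
p=ray('top',[T(47,72),T(222,95),T(398,118)],.09);print(p[:,:2])
s=ray('scene',[S(575,45),S(747,68),S(685,120)],.09);print(s[:,:2])
e=ray('top',[T(32,300),T(400,362),T(448,240)],.0);print('board',e[:,:2])
es=ray('scene',[S(700,318),S(785,240)],0);print('board s',es[:,:2])
def fit(L,W):
    L=np.array(L);W=np.array(W)[:,:2];l=L-L.mean(0);w=W-W.mean(0)
    th=np.arctan2((l[:,0]*w[:,1]-l[:,1]*w[:,0]).sum(),(l*w).sum());R=np.array([[np.cos(th),-np.sin(th)],[np.sin(th),np.cos(th)]])
    t=W.mean(0)-R@L.mean(0);print('yaw',np.degrees(th),'bay',R@[0,-.0385]+t,'res mm',np.round(1e3*(W-(L@R.T+t)),1).tolist())
Lt=[[.028,.077],[.028,0],[.028,-.077],[-.035,.083],[-.035,-.083],[.035,-.083]]
Ls=[[.028,0],[.028,-.077],[-.028,-.074],[-.035,-.083],[.035,-.083]]
fit(Lt,[*p,*e]);fit(Ls,[*s,*es]);fit(Lt+Ls,[*p,*e,*s,*es]);fit(Lt[:3]+Ls[:3],[*p,*s])
```

```text
[[0.41841152 0.33702626]
 [0.43012576 0.26108596]
 [0.44177841 0.18593064]]
[[0.42620532 0.26419459]
 [0.43557999 0.18566882]
 [0.3835642  0.17768514]]
board [[0.36486761 0.33938861]
 [0.3849967  0.17523494]
 [0.44938758 0.18435501]]
board s [[0.38868341 0.1851595 ]
 [0.46266117 0.19631736]]
yaw 7.351156755121874 bay [0.40998449 0.22166139] res mm [[-4.6, -2.8], [-2.7, -2.3], [-0.9, -1.1], [5.1, 1.7], [4.0, 2.2], [-1.0, 2.3]]
yaw 12.485811335732796 bay [0.40848794 0.22490548] res mm [[-1.3, -4.4], [-8.6, -7.7], [-5.3, -6.5], [4.7, 11.3], [10.4, 7.3]]
yaw 8.41896410564044 bay [0.4103211 0.2234115] res mm [[-2.7, -4.7], [-2.3, -4.5], [-1.9, -3.5], [7.0, 0.9], [2.8, 1.0], [-2.1, -0.2], [-6.2, -1.4], [-8.1, -3.8], [-4.3, -6.5], [6.5, 10.9], [11.2, 11.8]]
yaw 8.140909866548409 bay [0.40602042 0.21942291] res mm [[1.0, -0.7], [1.8, -0.4], [2.6, 0.7], [-2.1, 2.7], [-3.6, 0.4], [0.2, -2.6]]
```

>>> drive_tool --deltas "50 0 0 -30 0; 50 0 0 -48 0; 50 0 0 -54 0; 50 0 0 -57 0; 50 0 0 -57 0"

```text
time_s: 11.1
position: [0.4009, -0.1314, 0.0583]
tcp_rot: [[0.99, 0.14, 0.002], [0.14, -0.99, -0.001], [0.001, 0.001, -1.0]]
force: [-0.8, -0.9, -2.4]
opening: 0.688
grasp_force: 29.8
```

>>> drive_tool --deltas "50 0 0 -1 0; 50 0 0 -2 0; 50 0 0 -2 0"

```text
time_s: 11.4
position: [0.4011, -0.1315, 0.0574]
tcp_rot: [[0.99, 0.141, 0.003], [0.141, -0.99, -0.002], [0.002, 0.002, -1.0]]
force: [-0.8, -0.7, 12.6]
opening: 0.689
grasp_force: 29.8
```

>>> drive_tool --deltas "80 0 0 0 0; 80 0 0 0 0; 80 0 0 0 0; 80 0 0 0 0; 80 0 0 30 0; 80 0 0 65 0; 80 0 0 65 0; 80 0 0 65 0.2; 80 0 0 65 0.2"

```text
time_s: 12.3
position: [0.4, -0.1308, 0.1203]
tcp_rot: [[0.941, 0.338, -0.0], [0.338, -0.941, 0.0], [-0.0, -0.0, -1.0]]
force: [-0.5, 0.0, -0.4]
opening: 0.918
grasp_force: 0.0
```

Run:
```python
from h import *
a=cap('top','top6.png');b=cap('scene','scene6.png')
print(bot.read_state()['position'],bot.read_state()['force'])
for n,i in(('top',a),('scene',b)):
    q=proj(n,[[.406,-.129,.05]])[0];print(n,q,proj(n,[[.406,-.129,.088]]))
    for r in blobs(i,(40,60,20),(85,255,255),(int(q[0])-15,int(q[1])-18,30,38),8): print('green',r,ray(n,r[0],.04))
    for r in blobs(i,(12,150,90),(26,255,255),(int(q[0])-12,int(q[1])-22,24,24),8): print('brass',r,ray(n,r[0],.088))
```

```text
[ 0.39984287 -0.13065274  0.11999633] [ 0.24398329  0.80095352 -0.08809839]
top [256.83353801 239.67342207] [[256.19060133 234.00983452]]
green (array([260.25663717, 243.0840708 ]), np.float64(28.25), [250.9, 240.4, 14.8, 9.0]) [[ 0.40125648 -0.14458799  0.04      ]]
scene [252.39481198 228.04576135] [[252.0362946  218.76850981]]
green (array([253.71014493, 233.08257056]), np.float64(163.875), [243.9, 224.1, 18.0, 18.0]) [[ 0.38924232 -0.14314759  0.04      ]]
brass (array([252.34642015, 220.41860636]), np.float64(106.0625), [244.1, 216.4, 16.8, 8.2]) [[ 0.39425748 -0.13664911  0.088     ]]
```

>>> drive_tool --deltas "80 3 0 5 1.371; 80 3 0 5 1.371; 80 3 0 5 1.371; 80 3 0 5 1.371; 80 3 0 5 1.371; 80 3 0 5 1.371; 80 3 0 5 1.371; 80 3 0 5 1.371; 80 3 0 5 1.371; 80 3 0 5 1.371; 80 3 0 -30 1.371; 80 3 0 -30 1.371"

```text
time_s: 13.6
position: [0.4012, -0.1297, 0.0879]
tcp_rot: [[-0.137, 0.991, -0.006], [0.991, 0.137, 0.004], [0.005, -0.006, -1.0]]
force: [-1.5, 1.5, 0.4]
opening: 0.918
grasp_force: 0.0
```

>>> drive_tool --deltas "80 0 0 -20 0; 80 0 0 -41 0; 80 0 0 -41 0; 32 0 0 -41 0; 32 0 0 -41 0; 32 0 0 -41 0; 32 0 0 -41 0; 32 0 0 -41 0; 32 0 0 -41 0; 32 0 0 -41 0"

```text
time_s: 14.6
position: [0.4041, -0.1314, 0.05]
tcp_rot: [[-0.14, 0.99, 0.002], [0.99, 0.14, -0.001], [-0.001, 0.002, -1.0]]
force: [2.7, 0.8, 4.6]
opening: 0.46
grasp_force: 30.2
```

>>> drive_tool --deltas "32 0 0 30 0; 32 0 0 70 0; 32 0 0 110 0; 32 0 0 140 0; 32 0 40 140 0; 32 1 85 140 0; 32 1 130 140 0; 32 2 175 140 0; 32 3 220 140 0; 32 4 265 140 0; 32 4.5 310 140 0; 32 4.5 350 140 0"

```text
time_s: 15.8
position: [0.4063, 0.2208, 0.189]
tcp_rot: [[-0.141, 0.99, -0.002], [0.99, 0.141, -0.001], [-0.0, -0.002, -1.0]]
force: [1.1, 0.2, -2.0]
opening: 0.46
grasp_force: 30.2
```

>>> drive_tool --deltas "32 0 0 -10 0; 32 0 0 -20 0; 32 0 0 -25 0; 32 0 0 -25 0"

```text
time_s: 16.2
position: [0.4066, 0.2174, 0.1633]
tcp_rot: [[-0.138, 0.99, -0.004], [0.99, 0.138, -0.001], [-0.001, -0.004, -1.0]]
force: [-0.2, 0.0, -1.4]
opening: 0.459
grasp_force: 30.5
```

Run:
```python
from h import *
a=cap('top','top7.png');b=cap('scene','scene7.png')
s=bot.read_state();print(s['position'],s['opening'])
q=proj('top',[[.408,.22,.15]])[0];r=proj('scene',[[.408,.22,.15]])[0];print(q,r)
c=lambda i,x,y,w,h,W,H: cv2.resize(np.ascontiguousarray(i[y:y+h,x:x+w]),(W,H),interpolation=cv2.INTER_LANCZOS4)
cv2.imwrite('pics/c7.png',np.hstack([c(a,148,182,50,56,400,448),c(b,150,170,50,56,400,448)])[:,:,::-1])
```

```text
[0.40777139 0.21784069 0.1642832 ] 0.4624707575440249
[173.11171892 201.98258686] [173.54907802 188.45572457]
```

View pics/c7.png

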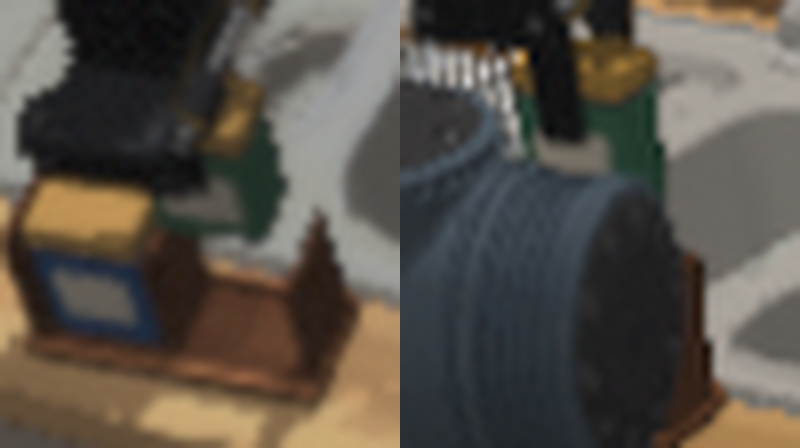

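Run:
```python
from h import *
th=np.radians(8.1);R=np.array([[np.cos(th),-np.sin(th)],[np.sin(th),np.cos(th)]])
P=lambda x,y,z,c=(.408,.22):[*(R@[x,y]+c),z]
print('tin FR,RR bottom',proj('top',[P(-.02,-.03,.115),P(.02,-.03,.115)]))
print(ray('top',[[179.8,211.3],[182.9,205.5]],.115))
print('FR expected',P(-.02,-.03,.115),P(.02,-.03,.115))
# panel rear tops expected for bay (.408,.22): mid, right ; observed in top0: (169.75,205.05),(187.35,207.35)
print(proj('top',[P(.028,.0355,.09),P(.028,.0415,.09),P(.028,-.0355,.09),P(.028,-.0415,.09)]))
a=cv2.imread('pics/top7.png')[:,:,::-1]
for r in blobs(a,(40,60,15),(88,255,255),(160,190,30,28),8): print('green',r)
```

```text
tin FR,RR bottom [[180.35104789 212.43135858]
 [183.55310345 204.78022012]]
[[0.39693382 0.19224216 0.115     ]
 [0.4278146  0.19394531 0.115     ]]
FR expected [np.float64(0.3924265638037963), np.float64(0.18748126562975162), 0.115] [np.float64(0.4320275101124586), np.float64(0.19311731490725492), 0.115]
[[170.24577045 205.05985429]
 [168.87428187 204.86595626]
 [186.60668346 207.37205074]
 [188.00027557 207.56892541]]
green (array([179.24404762, 204.2994898 ]), np.float64(45.9375), [172.9, 198.1, 9.8, 13.0])
```

>>> drive_tool --deltas "32 0 0 -15 0; 32 0 0 -30 0; 32 0 0 -40 0; 32 0 0 -50 0; 32 0 0 -50 0"

```text
time_s: 16.8
position: [0.4072, 0.2186, 0.1136]
tcp_rot: [[-0.14, 0.99, -0.002], [0.99, 0.14, -0.001], [-0.0, -0.002, -1.0]]
force: [-0.8, -0.1, -1.5]
opening: 0.463
grasp_force: 30.5
```

>>> drive_tool --deltas "32 0 0 -15 0; 32 0 0 -30 0; 32 0 0 -45 0; 32 0 0 -51 0; 32 0 0 -54 0; 32 0 0 -54 0"

```text
time_s: 17.4
position: [0.408, 0.2191, 0.0607]
tcp_rot: [[-0.141, 0.99, 0.0], [0.99, 0.141, 0.0], [0.0, 0.0, -1.0]]
force: [-0.3, -0.2, -2.1]
opening: 0.457
grasp_force: 30.5
```

>>> drive_tool --deltas "32 0 0 -1 0; 32 0 0 -2 0; 32 0 0 -3 0; 32 0 0 -4 0; 32 0 0 -4 0"

```text
time_s: 17.9
position: [0.4089, 0.2195, 0.0574]
tcp_rot: [[-0.141, 0.99, 0.003], [0.99, 0.141, 0.001], [0.0, 0.003, -1.0]]
force: [0.1, 0.9, 5.7]
opening: 0.459
grasp_force: 29.9
```

>>> drive_tool --deltas "70 0 0 0 0; 70 0 0 0 0; 70 0 0 0 0; 70 0 0 0 0; 70 0 0 30 0; 70 0 0 75 0; 70 0 0 120 0; 70 0 0 160 0; 70 0 0 160 0"

```text
time_s: 18.8
position: [0.4112, 0.2201, 0.2214]
tcp_rot: [[-0.141, 0.99, 0.012], [0.99, 0.141, 0.003], [0.001, 0.012, -1.0]]
force: [0.9, 0.3, -0.7]
opening: 0.806
grasp_force: 0.0
```

Run:
```python
from h import *
a=cap('top','top8.png');b=cap('scene','scene8.png')
s=bot.read_state();print(s['position'],s['force'],s['time_s'])
c=lambda i,x,y,w,h,W,H: cv2.resize(np.ascontiguousarray(i[y:y+h,x:x+w]),(W,H),interpolation=cv2.INTER_LANCZOS4)
cv2.imwrite('pics/c8.png',np.hstack([c(a,148,182,50,56,400,448),c(a,290,165,100,112,400,448)])[:,:,::-1])
for r in blobs(a,(12,110,110),(26,255,255),(165,202,22,18),8): print('brass',r,ray('top',r[0],.096))
```

```text
[0.40779725 0.21908037 0.2171253 ] [-0.50010492  0.28154572 -0.12792817] 18.9
brass (array([176.46505146, 210.88100343]), np.float64(109.3125), [168.4, 206.9, 16.2, 8.8]) [[0.40722151 0.21681889 0.096     ]]
```

View pics/c8.png

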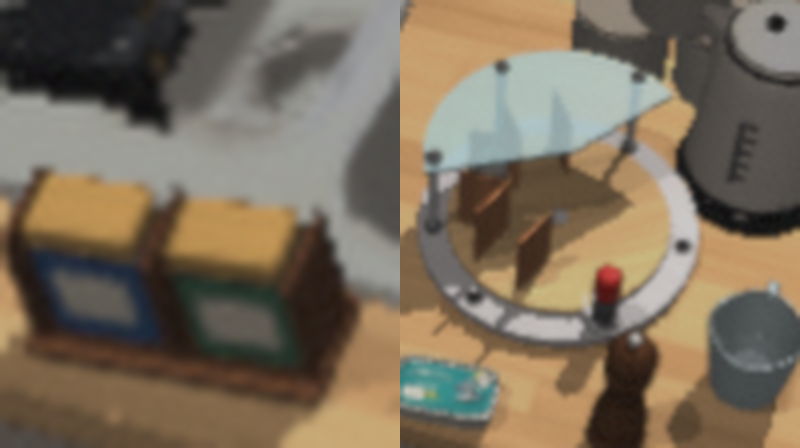

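The green tin stands in the bay beside the blue one, at crop (233,270). The red plunger is home over the second hole, at crop (607,295), and the bystanders look unmoved.

```bash
python3 -c "
from rig import bot
print(bot.hand_in())"
```

```text
the job is handed in; nothing more can be done
None
```

The job is handed in at about 19 s: in the last picture the green tin stands released in the rack's empty bay beside the blue tin and the plunger sits home at the second hole, but the hand-in returned no verdict.

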